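# Put the desk things back into their fitted organisers

## Robot

A 7-joint arm with a two-finger parallel gripper is mounted at the origin on a cart in front of the work surface, level with it; the furniture and walls round the work are solid. World frame = base frame: x ahead of the robot, y to its left, z up, the work surface at z = 0. Lengths are in m, angles in rad, forces in N, time in s.
With the tool pointing down it reaches from about 0.4 to 0.85 m from the base axis. Payload 10.4 kg.
Tool frame: the origin (TCP) lies at the very end of the fingers, on their centre line; the grasp point (between the pads) lies 19 mm behind it (grasp_offset is the distance from the TCP to the grasp point, in m); z points along the fingers, y is the line along which they close (so a half turn about z gives the same grasp; the last joint's range is limited). The gripper opens to 87 mm and grips with 3 to 60 N. Pads are 19 mm wide; open, the fingers measure 117 mm over their backs; the gripper's body (75 mm by 190 mm) begins 51 mm behind the grasp point.
Start: joints at [1.195, 0.332, -0.065, 1.46, 0.022, 1.35, -0.088], TCP at [0.216, -0.587, 0.223] pointing down, gripper open.
Joint ranges: [-2.6, 2.6], [-0.5, 2.12], [-1.47, 1.34], [0.16, 2.42], [-1.27, 4.41], [0.06, 2.06], [-2.6, 2.6]. Speed limits (rad/s): [2.22, 2.22, 2.79, 2.79, 3.14, 3.14, 3.14].

## Interface

Orientations are given as a unit quaternion [w, x, y, z].
In Python, from plant import state, grab_frame, sign_off, grasp_offset gives the robot as it stands. The module is installed in compiled form; this text tells all that it offers.
- The arm moves only by the tool apply_moves, never from a script. Its argument "moves" is one flat list of numbers, 5 for each row, row after row: the shift along the tool's x, y, z in units of 25 mm (1.0 is 25 mm), then the turn about the tool's z in units of 5 degrees (1.0 is 5 degrees), then the finger opening in mm, from 0 to 87. In form: [dx, dy, dz, twist, grip, dx, dy, dz, twist, grip, ...]. A call has 1 to 10 rows; each row shifts and turns the commanded pose from where the row before left it, along the tool's axes as they then stand; what a row does not reach is not made up. A row lasts 1/10 s, in which the tool goes at most 50 mm and 8.59 degrees, less where a joint would pass 70% of its speed; a pose out of reach is approached as far as the arm can. A call is refused whole if a number of a shift passes 1 or a number of a turn 1, either way. A call with a gripper value outside its range is refused whole. The fingers move at their own pace and stop on an object; "squeeze" is the grip in N (left out, the last holds). Time passes only in rows, so rows that do not move let the fingers close. It gives the time, the measured TCP pose, the force, the opening and the grip force at its end, in the units of the state.
- state(): the state, without advancing time (a new reading comes with each control period).
- grab_frame(name): name is "side" or "top"; returns a dict with "image" (384x512x3 uint8, red, green, blue), "fovy" (degrees; the focal length in pixels is half the picture's height over the tangent of half this angle, whatever the lens; pixels are square), "cx", "cy" (the principal point, pixels), "distortion" ([k1, k2, p1, p2, k3] as OpenCV has them; the pictures are not rectified), "R" (3x3) and "t" (3): a world point X has camera coordinates R X + t. Camera axes: x right, y down, z forward; pixel columns grow to the right and rows downward; lengths in m; the calibration is good to about 2 mm. A picture is of the moment at which its call begins. There is no depth.
- sign_off(): hands the job in; it is judged then, once.
The state is a dict: "clock": time; "q": joint angles; "joint_velocities": joint speeds; "tau": joint torques, N m; "position": TCP position; "tcp_rot": TCP orientation; "wrist_force": force on the tool from outside, world axes, zero at the start; "torque": the same for the moment, N m; "gripper_width": finger opening in m; "grasp_force": force on a finger pad.
Only numpy, scipy, OpenCV 4.12 (cv2) and the standard library are available. Lean on these libraries where they do the work, as an engineer would, in place of code of your own. Each camera call takes 0.05 s, during which the arm holds its last target. There are 200 camera calls.

## Task

Clear the desk into the wooden organisers: lay the remote control flat in the longer tray and the stapler in the shorter one, each right way up along its tray, stand the glue stick in the single deep pot, and stand the two batteries in the small divided box, one in each compartment. Everything ends standing or lying squarely on the floor of its own place; set each thing down rather than dropping it.

Things in the scene. Friction and masses are not known exactly. Their poses are not given: they have to be found in the camera images.
- remote: Loose. Black slab-shaped remote control, 192 (its x) x 48 (its y) x 19 mm high, about 0.11 kg, lying flat, buttons up. Origin: centre of its underside; x along its length; z up. Pinch it across its 48 mm width near the middle. It belongs in the longer tray; either end may lead.
- stapler: Loose. Desk stapler lying on its base, 150 (its x) x 34 (its y) x 41 mm high, about 0.22 kg; it is shut and its arm does not move. Origin: centre of its underside; x along its length; z up. The base plate is 34 mm wide up to 7 mm high; the arm to pinch is 24 mm wide, from 18 to 40 mm above the underside, and runs along the whole length. It belongs in the shorter tray; either end may lead.
- glue_stick: Loose. Round glue stick standing on end, 28 mm diameter, 92 mm high. Origin: centre of its underside; z up along the barrel. It belongs upright in the single pot.
- cell_1: Loose. Small round battery (AA cell) standing on end, 14 mm diameter, 50 mm high, about 23 g, easily toppled. Origin: centre of its underside; z up along the barrel. Belongs upright in either compartment of the divided box, the other battery in the other one.
- cell_2: Loose. The other battery, identical to cell_1: 14 mm diameter, 50 mm high, standing on end. Origin: centre of its underside; z up.
- long_tray: The longer of two shallow trays. Pale wood, fixed to the worktop; felt-lined inner floor 6 mm above the worktop. Outside 226 (its x) x 80 (its y) mm, inside 212 x 66 mm, walls 7 mm thick and 16 mm high overall; both long walls have a 64 mm wide finger gap in the middle, open down to the base. Origin: centre of underside; z up; x along its length.
- short_tray: The shorter of two shallow trays. Pale wood, fixed to the worktop; felt-lined inner floor 6 mm above the worktop. Outside 182 (its x) x 66 (its y) mm, inside 168 x 52 mm, walls 7 mm thick and 16 mm high overall; both long walls have a 64 mm wide finger gap in the middle, open down to the base. Origin: centre of underside; z up; x along its length.
- pot: Square open pot with a single compartment. Pale wood, fixed to the worktop; felt-lined inner floor 6 mm above the worktop. Outside 60 x 60 mm, inside 48 x 48 mm, walls 6 mm thick and 52 mm high overall. Origin: centre of underside; z up; x and y along its sides.
- cell_box: Small box with two compartments side by side along its x. Pale wood, fixed to the worktop; felt-lined inner floor 6 mm above the worktop. Outside 78 (its x) x 42 (its y) mm, walls 6 mm thick and 32 mm high overall; each compartment is 30 x 30 mm inside, centred 18 mm either side of the origin along x, with a 6 mm wall between. Origin: centre of underside; z up; x along its length.

How it is judged:
At the end, for the whole second after the job is handed in: Remote in the longer, stapler in the shorter tray (centred within 12 mm, along it within 0.2 rad), glue stick in the pot within 13 mm, one battery in each compartment within 11 mm; all upright within 0.12 rad, underside 2 to 10 mm above the worktop (floor 6 mm), at rest, released (x of remote in the frame of long_tray between -0.013 and 0.013 m and y of remote in the frame of long_tray between -0.012 and 0.012 m and z of remote in the frame of long_tray between 0.002 and 0.01 m and angle between each of remote, stapler, glue_stick's own z axis and vertical below 0.12 rad and angle between the x axis of remote and the x axis of long_tray, either way round below 0.2 rad and x of stapler in the frame of short_tray between -0.013 and 0.013 m and y of stapler in the frame of short_tray between -0.012 and 0.012 m and z of stapler in the frame of short_tray between 0.002 and 0.01 m and angle between the x axis of stapler and the x axis of short_tray, either way round below 0.2 rad and x of glue_stick in the frame of pot between -0.013 and 0.013 m and y of glue_stick in the frame of pot between -0.013 and 0.013 m and z of glue_stick in the frame of pot between 0.002 and 0.01 m and ((x of cell_1 in the frame of cell_box between -0.03 and -0.006 m and y of cell_1 in the frame of cell_box between -0.011 and 0.011 m and z of cell_1 in the frame of cell_box between 0.002 and 0.01 m and angle between each of cell_1, cell_2's own z axis and vertical below 0.12 rad and x of cell_2 in the frame of cell_box between 0.006 and 0.03 m and y of cell_2 in the frame of cell_box between -0.011 and 0.011 m and z of cell_2 in the frame of cell_box between 0.002 and 0.01 m) or (x of cell_2 in the frame of cell_box between -0.03 and -0.006 m and y of cell_2 in the frame of cell_box between -0.011 and 0.011 m and z of cell_2 in the frame of cell_box between 0.002 and 0.01 m and angle between each of cell_2, cell_1's own z axis and vertical below 0.12 rad and x of cell_1 in the frame of cell_box between 0.006 and 0.03 m and y of cell_1 in the frame of cell_box between -0.011 and 0.011 m and z of cell_1 in the frame of cell_box between 0.002 and 0.01 m)) and linear speed of each of remote, stapler, glue_stick, cell_1, cell_2 below 0.02 m/s and angular speed of each of remote, stapler, glue_stick, cell_1, cell_2 below 0.2 rad/s and contact force between the fingers and remote below 0.05 N and contact force between the fingers and stapler below 0.05 N and contact force between the fingers and glue_stick below 0.05 N and contact force between the fingers and cell_1 below 0.05 N and contact force between the fingers and cell_2 below 0.05 N); the robot touches nothing.
It fails at once if the remote is dropped, thrown or knocked flying (over 0.8 m/s while the fingers do not hold it, as in a fall of more than about 3 cm) (linear speed of remote above 0.8 m/s and contact force between the fingers and remote below 0.05 N).
It fails at once if the stapler is dropped, thrown or knocked flying (over 0.8 m/s while the fingers do not hold it, as in a fall of more than about 3 cm) (linear speed of stapler above 0.8 m/s and contact force between the fingers and stapler below 0.05 N).
It fails at once if the glue stick is dropped, thrown or knocked flying (over 0.8 m/s while the fingers do not hold it, as in a fall of more than about 3 cm) (linear speed of glue_stick above 0.8 m/s and contact force between the fingers and glue_stick below 0.05 N).
It fails at once if the first battery is dropped, thrown or knocked flying (over 0.8 m/s while the fingers do not hold it, as in a fall of more than about 3 cm) (linear speed of cell_1 above 0.8 m/s and contact force between the fingers and cell_1 below 0.05 N).
It fails at once if the second battery is dropped, thrown or knocked flying (over 0.8 m/s while the fingers do not hold it, as in a fall of more than about 3 cm) (linear speed of cell_2 above 0.8 m/s and contact force between the fingers and cell_2 below 0.05 N).
It also fails if it takes over 115 s, if anything falls off the work surface, if the arm or the gripper's body presses on something with over 40 N, if the wrist force passes 120 N, or if a joint passes its speed limit or range.

## Working session

There is one attempt and no reset: what is moved stays moved. The work goes in short steps, Python scripts to look and compute and a tool call to move; the robot and the scene stay as the last step left them, time stands still between calls to the robot, and variables do not carry over. Pictures are saved under pics/ and viewed, at most 16 in all, crops included, and the job is handed in when it is done.

Besides the shell and the picture viewer there is one more tool, called after "Emit:" by a JSON object that holds its "op" and its "data", one argument or row to a line. apply_moves: Moves the arm, as the interface text tells. Its arguments: {"type":"object","properties":{"moves":{"type":"array"},"squeeze":{"type":"number"}},"required":["moves"]}

```bash
mkdir -p pics; python3 - <<'E'
from plant import *
import cv2
print(state(), grasp_offset)
for n in("top","side"):
    f=grab_frame(n); cv2.imwrite(f"pics/{n}0.png",cv2.resize(f["image"][:,:,::-1],(800,600),interpolation=cv2.INTER_CUBIC))
    print({k:v for k,v in f.items() if k!="image"})
E
```

```text
{'clock': 0.0, 'q': array([ 1.19542356,  0.33287934, -0.06471596,  1.46095436,  0.02157691,
        1.34988581, -0.08850594]), 'joint_velocities': array([ 0.00168864,  0.00077945,  0.00078585,  0.00199616,  0.00037999,
        0.0023939 , -0.00010428]), 'tau': array([-1.51527151e-03, -6.23260832e+01,  2.39075051e-02, -3.89898562e+01,
       -6.14033989e-02,  3.97084840e-02,  1.82588451e-04]), 'position': array([ 0.21581399, -0.58614077,  0.22174308]), 'tcp_rot': array([-7.01459058e-04,  9.84481736e-01,  1.75485608e-01, -1.44661379e-04]), 'wrist_force': array([ 0.25417075,  1.0253442 , -0.53022113]), 'torque': array([-0.0618214 ,  0.04885387,  0.01935286]), 'grasp_force': 0.0, 'gripper_width': 0.08701979925161045} 0.0187
{'fovy': 45.57487893604592, 'cx': 255.35306845553632, 'cy': 195.28308512695887, 'distortion': array([-0.13661035,  0.        ,  0.        ,  0.        ,  0.        ]), 'R': array([[ 0.02735554, -0.99956192,  0.01129826],
       [-0.99393131, -0.02840266, -0.10627246],
       [ 0.1065468 , -0.00832256, -0.99427286]]), 't': array([-0.03676804,  0.53137999,  1.43567527])}
{'fovy': 54.6302973357982, 'cx': 257.6587662186515, 'cy': 194.45868035444155, 'distortion': array([-0.05262511,  0.        ,  0.        ,  0.        ,  0.        ]), 'R': array([[-0.99245004, -0.12200196,  0.01258767],
       [-0.09300133,  0.68166019, -0.72573421],
       [ 0.07996048, -0.72142561, -0.68786002]]), 't': array([0.54838719, 0.08191856, 0.91797009])}
```

View pics/top0.png

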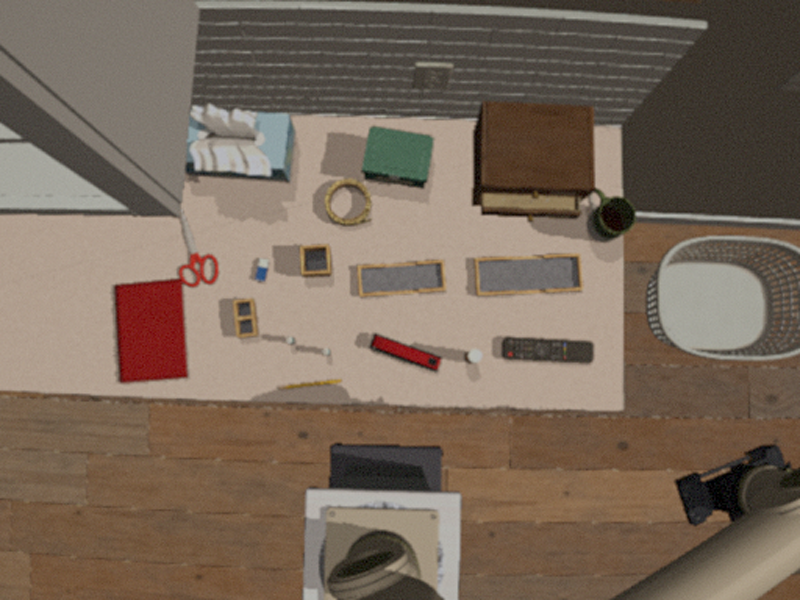

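View pics/side0.png

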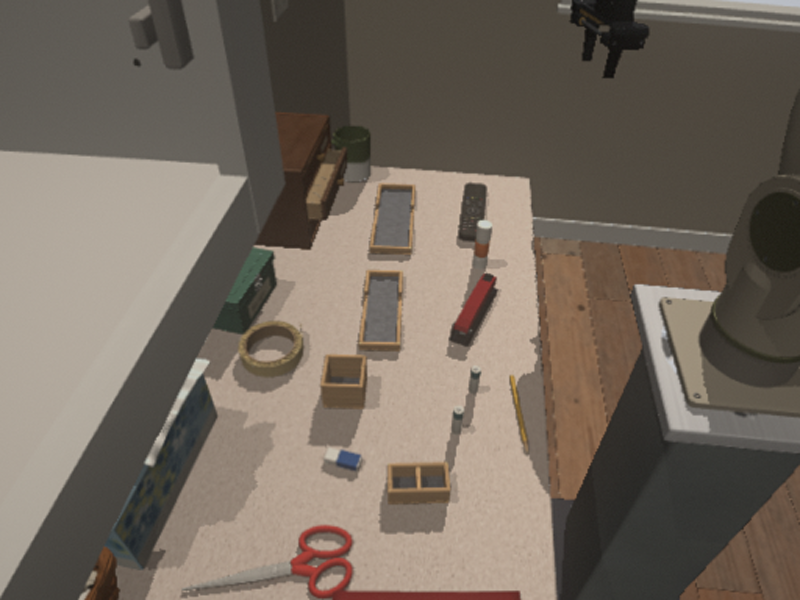

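The top view shows (800×600 pixels) the remote at (547,350), glue at (474,356), stapler at (405,352), and cells near (291,341) and (327,352). The long tray is at (528,274), short tray at (401,278), pot at (316,260) and cell box at (245,318). The side view agrees with this. I'll enlarge both.

```bash
cat > h.py <<'E'
from plant import *
import cv2, numpy as np
def K(f):
    fl=192/np.tan(np.radians(f["fovy"])/2); return np.array([[fl,0,f["cx"]],[0,fl,f["cy"]],[0,0,1.]])
def ray(f,px,z):
    u=cv2.undistortPoints(np.array(px,float).reshape(-1,1,2),K(f),f["distortion"]).reshape(-1,2)
    d=np.c_[u,np.ones(len(u))]@f["R"]; c=-f["R"].T@f["t"]
    return c+d*((np.asarray(z)-c[2])/d[:,2])[:,None]
def proj(f,X):
    return cv2.projectPoints(np.array(X,float),cv2.Rodrigues(f["R"])[0],f["t"],K(f),f["distortion"])[0].reshape(-1,2)
def crop(f,x0,y0,w,h,s,name):
    im=cv2.resize(f["image"][y0:y0+h,x0:x0+w,::-1],None,fx=s,fy=s,interpolation=cv2.INTER_CUBIC); cv2.imwrite("pics/"+name,im)
E
python3 - <<'E'
from h import *
f=grab_frame("top")
a=f["image"][150:245,145:265,::-1]; b=f["image"][150:245,265:385,::-1]
cv2.imwrite("pics/tc.png",np.vstack([cv2.resize(i,(720,285),interpolation=cv2.INTER_CUBIC) if 0 else cv2.resize(i,None,fx=6,fy=6,interpolation=cv2.INTER_CUBIC)[:,:] for i in (a,)]))
cv2.imwrite("pics/td.png",cv2.resize(b,None,fx=6,fy=6,interpolation=cv2.INTER_CUBIC))
g=grab_frame("side"); crop(g,205,110,150,216,2.75,"sc.png")
E
```

```text
(no output)
```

View pics/tc.png

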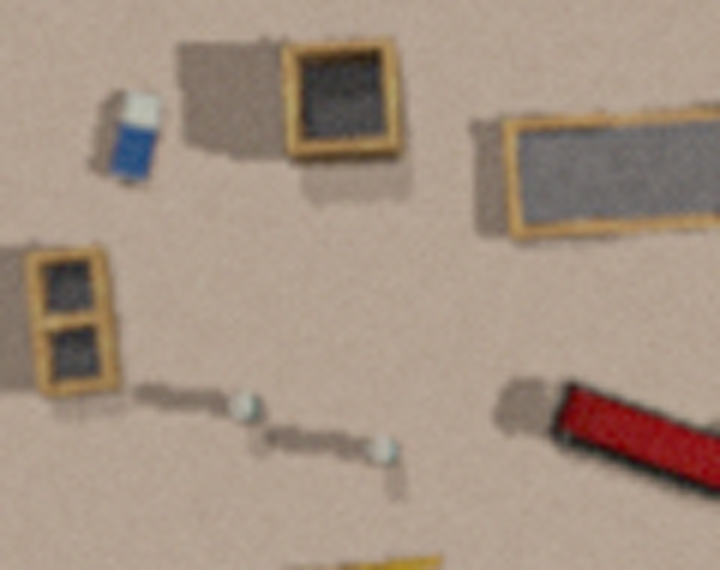

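View pics/td.png

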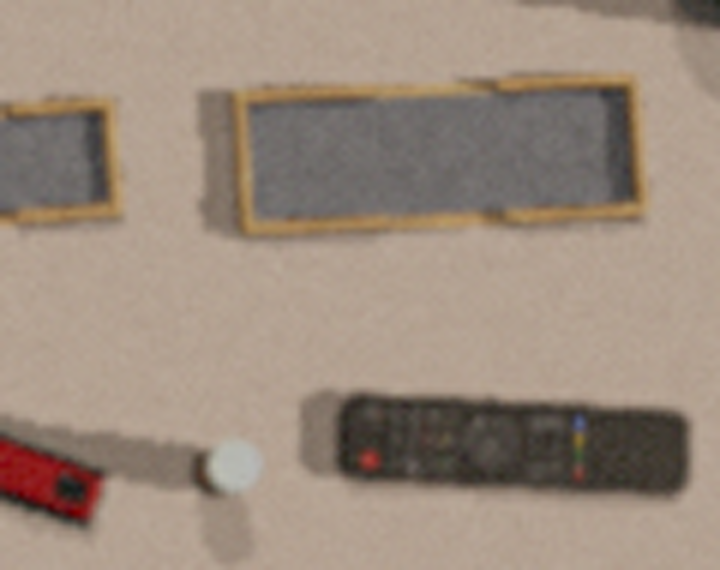

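View pics/sc.png

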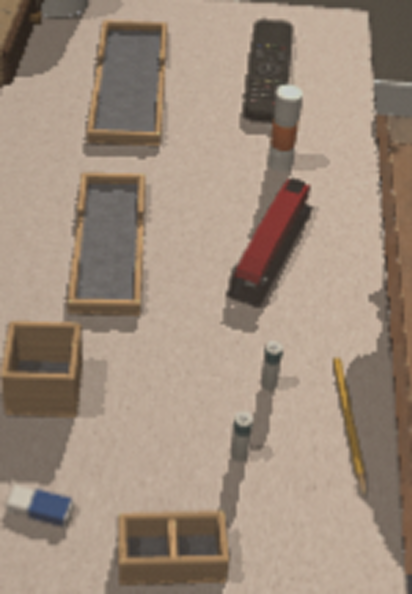

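```bash
cat > loc.py <<'E'
from h import *
f=grab_frame("top");g=grab_frame("side")
A=lambda p:(np.array(p,float)+.5)/6-.5+[145,150]
B=lambda p:(np.array(p,float)+.5)/6-.5+[265,150]
S=lambda p:(np.array(p,float)+.5)/2.75-.5+[205,110]
def rect(n,z,tl,tr,br,bl,fr=f):
    P=ray(fr,[tl,tr,br,bl],[z]*4)[:,:2]; c=P.mean(0); e=(P[1]+P[2]-P[0]-P[3])/2; w=(P[3]+P[2]-P[0]-P[1])/2
    print(n,c.round(4),"e %.1f yaw %.3f | w %.1f yaw %.3f"%(np.hypot(*e)*1e3,np.arctan2(e[1],e[0]),np.hypot(*w)*1e3,np.arctan2(w[1],w[0])))
rect("pot",.052,A((283,42)),A((396,37)),A((403,151)),A((288,156)))
rect("box",.032,A((27,252)),A((103,246)),A((119,386)),A((42,393)))
rect("short",.016,A((503,120)),B((113,98)),B((121,213)),A((512,237)))
rect("long",.016,B((234,94)),B((635,76)),B((644,212)),B((244,234)))
rect("remote",.019,B((343,397)),B((686,410)),B((684,493)),B((340,474)))
rect("staplerarm",.04,A((570,388)),B((103,478)),B((90,522)),A((560,432)))
print("cellL,R,glue",ray(f,[A((245,408)),A((384,452)),B((235,467))],[.05,.05,.092]).round(4))
print("side")
rect("pot",.052,S((10,323)),S((81,323)),S((79,364)),S((5,367)),g)
rect("box",.032,S((120,514)),S((225,514)),S((228,560)),S((120,560)),g)
rect("short",.016,S((84,175)),S((145,175)),S((141,303)),S((70,301)),g)
rect("long",.016,S((104,23)),S((167,24)),S((161,135)),S((89,132)),g)
print("cellL,R,glue",ray(g,[S((243,421)),S((273,350)),S((289,93))],[.05,.05,.092]).round(4))
E
python3 loc.py
```

```text
pot [0.6195 0.1515] e 60.6 yaw -1.499 | w 61.4 yaw -3.048
box [0.4987 0.2934] e 41.4 yaw -1.457 | w 76.0 yaw -2.982
short [ 0.5921 -0.0246] e 178.8 yaw -1.471 | w 63.6 yaw -3.042
long [ 0.6073 -0.2904] e 221.4 yaw -1.490 | w 76.1 yaw -3.067
remote [ 0.4503 -0.3313] e 187.9 yaw -1.592 | w 43.2 yaw 3.119
staplerarm [ 0.4357 -0.0381] e 140.6 yaw -1.887 | w 24.0 yaw 2.913
cellL,R,glue [[ 0.4531  0.1963  0.05  ]
 [ 0.4322  0.1224  0.05  ]
 [ 0.431  -0.1717  0.092 ]]
side
pot [0.6175 0.1503] e 58.3 yaw -2.981 | w 44.7 yaw 1.702
box [0.4967 0.2973] e 75.5 yaw -3.013 | w 36.4 yaw 1.703
short [ 0.5892 -0.0211] e 62.3 yaw -3.025 | w 174.2 yaw 1.669
long [ 0.6051 -0.2849] e 76.5 yaw -3.050 | w 217.3 yaw 1.649
cellL,R,glue [[ 0.4538  0.2038  0.05  ]
 [ 0.4336  0.1306  0.05  ]
 [ 0.4313 -0.1668  0.092 ]]
```

The crops show all object edges clearly. I'll check the top-view estimates by overlaying them on the side view, around the cells and glue.

```bash
python3 - <<'E'
from h import *
g=grab_frame("side")
t=np.linspace(0,2*np.pi,40)
def ov(x,y,r,z0,z1,x0,y0,w,h,s):
    im=cv2.resize(g["image"][y0:y0+h,x0:x0+w,::-1],None,fx=s,fy=s,interpolation=cv2.INTER_CUBIC)
    for z,c in((z0,(0,255,0)),(z1,(255,0,255))):
        p=(proj(g,np.c_[x+r*np.cos(t),y+r*np.sin(t),0*t+z])+.5-[x0,y0])*s
        cv2.polylines(im,[p.round().astype(int)],True,c,1)
    return im
a=ov(.4531,.1963,.007,0,.05,280,250,28,40,9)
b=ov(.4322,.1224,.007,0,.05,290,225,28,40,9)
c=ov(.431,-.1717,.014,0,.092,295,133,28,40,9)
cv2.imwrite("pics/ov.png",np.hstack([a,b,c]))
E
```

```text
(no output)
```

View pics/ov.png

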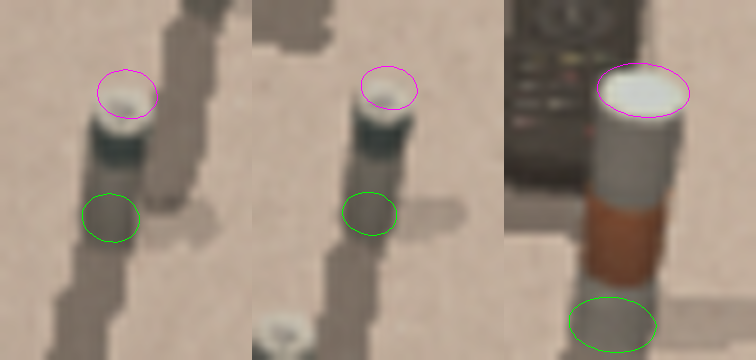

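The tops project about 1.4 px above the visible cell tops, so I'll shift the cells' y by about +2.5 mm. The glue matches. Next I need a planning helper and a check on the clearance to the drawer.

```bash
cat > p.py <<'E'
import sys; from plant import state; import numpy as np
x,y,z,psi=map(float,sys.argv[1:5]); s=state(); w,a,b,c=s["tcp_rot"]; p=s["position"]
ps=2*np.arctan2(b,a); tw=(ps-psi+np.pi)%(2*np.pi)-np.pi
def tot(h): d=np.array([x,y,z])-p; return np.array([d[0]*np.cos(h)+d[1]*np.sin(h), d[0]*np.sin(h)-d[1]*np.cos(h), -d[2]])/.025
print("psi %.3f"%ps,"tilt",np.round([w,c],4),"pos",p.round(4),"q7 %.2f"%s["q"][6],"t %.1f"%s["clock"])
print("twist units %.2f"%(np.degrees(tw)/5),"| shift in current axes",tot(ps).round(2),"| after twist",tot(psi).round(2))
E
python3 p.py .4503 -.3313 .12 1.55
python3 - <<'E'
from h import *
f=grab_frame("top");g=grab_frame("side")
P=lambda q:np.array(q,float)*.64
for z in(.05,.1): print(ray(f,[P((482,213)),P((580,216))],[z,z]).round(3).tolist(), ray(g,[P((308,216)),P((340,150))],[z,z]).round(3).tolist())
E
```

```text
psi 0.353 tilt [-0.0001 -0.    ] pos [ 0.2159 -0.5865  0.2224] q7 -0.09 t 0.3
twist units -13.72 | shift in current axes [12.32 -6.34  4.09] | after twist [10.4   9.16  4.09]
[[0.726, -0.187, 0.05], [0.727, -0.392, 0.05]] [[0.758, -0.207, 0.05], [0.749, -0.463, 0.05]]
[[0.713, -0.181, 0.1], [0.715, -0.379, 0.1]] [[0.736, -0.137, 0.1], [0.728, -0.374, 0.1]]
```

Emit:
{"op": "apply_moves", "data": {
  "moves": [0.9, -0.4, 0, -1, 70, 0.9, -0.3, 0, -1, 70, 0.9, -0.2, 0, -1, 70, 0.9, -0.1, 0, -1, 70, 0.9, 0, 0, -1, 70, 0.9, 0.1, 0, -1, 70, 0.9, 0.2, 0, -1, 70, 0.9, 0.3, 0, -1, 70, 0.8, 0.4, 0, -1, 70, 0.8, 0.5, 0, -1, 70]
}}

```text
clock: 1.45
position: [0.3956, -0.4395, 0.2227]
tcp_rot: [0.0, 0.817, 0.576, -0.0]
wrist_force: [-0.1, 0.1, 0.6]
gripper_width: 0.07
grasp_force: 0.0
```

```bash
python3 p.py .4503 -.3313 .06 1.55
```

```text
psi 1.229 tilt [ 0.0001 -0.    ] pos [ 0.3956 -0.4395  0.2227] q7 0.36 t 1.4
twist units -3.68 | shift in current axes [4.81 0.61 6.51] | after twist [4.37 2.1  6.51]
```

Emit:
{"op": "apply_moves", "data": {
  "moves": [0.5, 0, 0.6, -1, 70, 0.5, 0, 0.6, -1, 70, 0.5, 0.1, 0.6, -1, 70, 0.5, 0.2, 0.6, -0.7, 70, 0.5, 0.3, 0.7, 0, 70, 0.5, 0.3, 0.7, 0, 70, 0.5, 0.3, 0.7, 0, 70, 0.5, 0.3, 0.7, 0, 70, 0.5, 0.3, 0.7, 0, 70, 0, 0, 0, 0, 70]
}}

```text
clock: 2.45
position: [0.452, -0.3279, 0.0731]
tcp_rot: [-0.002, 0.714, 0.7, 0.0]
wrist_force: [0.2, 0.5, 0.4]
gripper_width: 0.0696
grasp_force: 0.0
```

```bash
python3 p.py .4503 -.330 .004 1.55; python3 - <<'E'
from h import *
f=grab_frame("top"); crop(f,290,180,110,80,6,"r1.png")
E
```

```text
psi 1.551 tilt [-0.0018  0.0002] pos [ 0.452  -0.3279  0.0731] q7 0.41 t 2.5
twist units 0.02 | shift in current axes [-0.09 -0.06  2.76] | after twist [-0.09 -0.06  2.76]
```

View pics/r1.png

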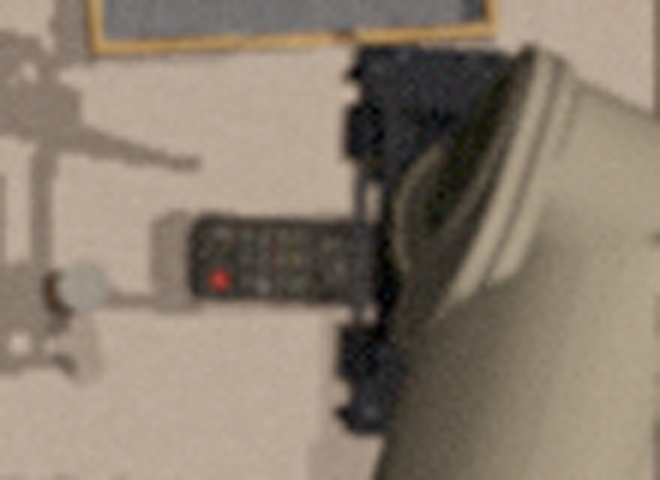

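The picture shows the hand straddling the remote, with its fingers above and below the remote's edges in the image at about (370,140) and (370,350). I'll go down.

Emit:
{"op": "apply_moves", "data": {
  "moves": [-0.1, 0, 0.6, 0, 70, 0, -0.1, 0.6, 0, 70, 0, 0, 0.6, 0, 70, 0, 0, 0.4, 0, 70, 0, 0, 0.3, 0, 70, 0, 0, 0, 0, 70]
}}

```text
clock: 3.1
position: [0.449, -0.3328, 0.0116]
tcp_rot: [-0.001, 0.715, 0.699, -0.0]
wrist_force: [-0.2, 0.6, 0.9]
gripper_width: 0.07
grasp_force: 0.0
```

```bash
python3 p.py .4503 -.330 .004 1.55
```

```text
psi 1.548 tilt [-0.0007 -0.0001] pos [ 0.449  -0.3328  0.0116] q7 0.39 t 3.1
twist units -0.02 | shift in current axes [0.11 0.05 0.3 ] | after twist [0.11 0.05 0.3 ]
```

Emit:
{"op": "apply_moves", "data": {
  "moves": [0.1, 0, 0.3, 0, 70, 0, 0, 0, 0, 40, 0, 0, 0, 0, 30, 0, 0, 0, 0, 30, 0, 0, 0, 0, 30, 0, 0, 0, 0, 30, 0, 0, 0, 0, 30],
  "squeeze": 15
}}

```text
clock: 3.8
position: [0.4497, -0.3307, 0.0054]
tcp_rot: [0.0, 0.715, 0.699, -0.0]
wrist_force: [-0.6, 0.2, 2.8]
gripper_width: 0.0473
grasp_force: 15.0
```

```bash
python3 p.py .607 -.288 .06 1.65
```

```text
psi 1.548 tilt [ 0.0003 -0.    ] pos [ 0.4497 -0.3307  0.0054] q7 0.38 t 3.8
twist units -1.17 | shift in current axes [ 1.85  6.25 -2.18] | after twist [ 1.2   6.41 -2.18]
```

Emit:
{"op": "apply_moves", "data": {
  "moves": [0, 0, -0.5, 0, 30, 0, 0, -0.7, 0, 30, 0, 0, -0.7, 0, 30, 0.2, 0.6, -0.4, -0.4, 30, 0.2, 0.9, 0, -0.4, 30, 0.2, 0.9, 0, -0.4, 30, 0.2, 1, 0, 0, 30, 0.2, 1, 0, 0, 30, 0.2, 1, 0, 0, 30, 0.1, 0.8, 0, 0, 30]
}}

```text
clock: 4.8
position: [0.6039, -0.2882, 0.0633]
tcp_rot: [0.0, 0.677, 0.736, 0.0]
wrist_force: [1.2, 0.3, -1.2]
gripper_width: 0.0472
grasp_force: 15.0
```

Emit:
{"op": "apply_moves", "data": {
  "moves": [0, 0, 0, 0, 30, 0, 0, 0, 0, 30]
}}

```text
clock: 5.0
position: [0.6023, -0.2892, 0.0627]
tcp_rot: [-0.0, 0.677, 0.736, -0.0]
wrist_force: [-0.8, 0.0, -1.3]
gripper_width: 0.0471
grasp_force: 15.0
```

```bash
python3 p.py .607 -.288 .012 1.65; python3 - <<'E'
from h import *
f=grab_frame("top"); crop(f,290,140,110,80,6,"r2.png")
E
```

```text
psi 1.653 tilt [-0.0002 -0.0001] pos [ 0.6023 -0.2892  0.0627] q7 0.30 t 5.0
twist units 0.04 | shift in current axes [0.03 0.19 2.03] | after twist [0.03 0.19 2.03]
```

View pics/r2.png

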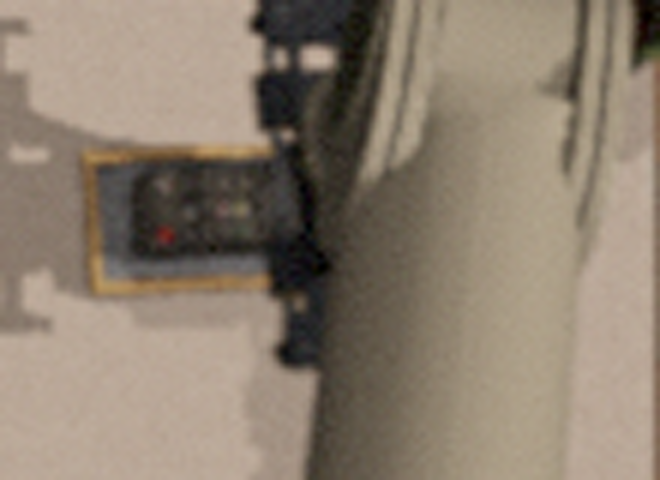

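The remote hangs over the tray with its left end at (134,210), and allowing for parallax it is centred along the tray. It still needs about 4 mm in +x, then down.

Emit:
{"op": "apply_moves", "data": {
  "moves": [0, 0.2, 0.4, 0, 30, 0, 0, 0.4, 0, 30, 0, 0, 0.4, 0, 30, 0, 0, 0.3, 0, 30, 0, 0, 0.2, 0, 30, 0, 0, 0.1, 0, 30, 0, 0, 0.1, 0, 30, 0, 0, 0, 0, 30]
}}

```text
clock: 5.85
position: [0.6075, -0.2889, 0.015]
tcp_rot: [0.0, 0.677, 0.736, -0.0]
wrist_force: [-1.3, 0.0, -0.8]
gripper_width: 0.0469
grasp_force: 15.0
```

```bash
python3 p.py .607 -.288 .0105 1.65
```

```text
psi 1.653 tilt [ 0. -0.] pos [ 0.6075 -0.2889  0.015 ] q7 0.28 t 5.8
twist units 0.04 | shift in current axes [ 0.04 -0.02  0.18] | after twist [ 0.04 -0.02  0.18]
```

Emit:
{"op": "apply_moves", "data": {
  "moves": [0, 0, 0.1, 0, 30, 0, 0, 0.05, 0, 30, 0, 0, 0, 0, 30]
}}

```text
clock: 6.15
position: [0.6076, -0.2889, 0.0115]
tcp_rot: [0.0, 0.677, 0.736, 0.0]
wrist_force: [0.5, 0.7, -0.3]
gripper_width: 0.0471
grasp_force: 15.0
```

Emit:
{"op": "apply_moves", "data": {
  "moves": [0, 0, 0, 0, 52, 0, 0, 0, 0, 58, 0, 0, 0, 0, 58, 0, 0, -0.4, 0, 58, 0, 0, -0.8, 0, 58, 0, 0, -1, 0, 58, 0, 0, -1, 0, 58, 0, 0, -1, 0, 58, 0, 0, -0.6, 0, 58]
}}

```text
clock: 7.05
position: [0.6084, -0.2891, 0.1345]
tcp_rot: [0.002, 0.677, 0.736, 0.0]
wrist_force: [-0.2, 0.6, -0.8]
gripper_width: 0.0581
grasp_force: 0.0
```

```bash
python3 p.py .4357 -.037 .075 1.255
```

```text
psi 1.653 tilt [0.0015 0.0005] pos [ 0.6084 -0.2891  0.1345] q7 0.32 t 7.0
twist units 4.56 | shift in current axes [10.62 -6.05  2.38] | after twist [ 7.44 -9.7   2.38]
```

Emit:
{"op": "apply_moves", "data": {
  "moves": [0.9, -0.6, 0, 0.9, 58, 0.9, -0.7, 0, 0.9, 58, 0.9, -0.7, 0, 0.9, 58, 0.9, -0.8, 0, 0.9, 58, 0.8, -0.9, 0, 1, 58, 0.8, -1, 0, 0, 58, 0.8, -1, 0, 0, 58, 0.8, -1, 0, 0, 58, 0.7, -1, 0, 0, 58, 0.5, -0.7, 0, 0, 58]
}}

```text
clock: 8.05
position: [0.4392, -0.0477, 0.1314]
tcp_rot: [0.0, 0.81, 0.586, -0.0]
wrist_force: [-0.6, 0.5, -0.2]
gripper_width: 0.0581
grasp_force: 0.0
```

```bash
python3 p.py .4357 -.037 .075 1.255; python3 - <<'E'
from h import *
f=grab_frame("top"); crop(f,290,140,110,80,6,"r3.png")
E
```

```text
psi 1.253 tilt [ 0.0001 -0.0002] pos [ 0.4392 -0.0477  0.1314] q7 -0.33 t 8.1
twist units -0.02 | shift in current axes [ 0.36 -0.27  2.26] | after twist [ 0.36 -0.27  2.26]
```

View pics/r3.png

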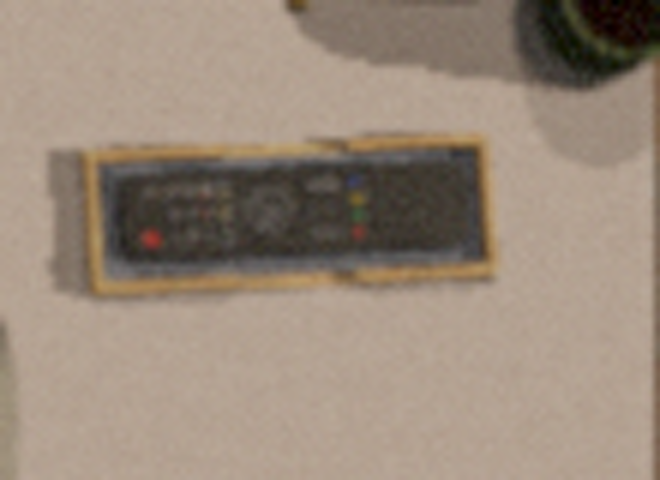

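The remote lies squarely centred in the long tray. Next is the stapler.

Emit:
{"op": "apply_moves", "data": {
  "moves": [0.2, -0.1, 0, 0, 50, 0.2, -0.2, 0.5, 0, 50, 0, 0, 0.8, 0, 50, 0, 0, 0.8, 0, 50, 0, 0, 0.6, 0, 50, 0, 0, 0, 0, 50, 0, 0, 0, 0, 50]
}}

```text
clock: 8.8
position: [0.4363, -0.0374, 0.0635]
tcp_rot: [-0.001, 0.811, 0.586, -0.0]
wrist_force: [0.7, 1.0, 0.4]
gripper_width: 0.05
grasp_force: 0.0
```

```bash
python3 p.py .4357 -.037 .012 1.255; python3 - <<'E'
from h import *
f=grab_frame("top");a=f["image"][190:260,215:315,::-1];g=grab_frame("side");b=g["image"][160:230,270:340,::-1]
cv2.imwrite("pics/r4.png",cv2.resize(np.hstack([a,b]),None,fx=4.6,fy=4.6,interpolation=cv2.INTER_CUBIC))
E
```

```text
psi 1.251 tilt [-0.0005 -0.0002] pos [ 0.4363 -0.0374  0.0635] q7 -0.40 t 8.8
twist units -0.04 | shift in current axes [ 0.01 -0.03  2.06] | after twist [ 0.01 -0.03  2.06]
```

View pics/r4.png

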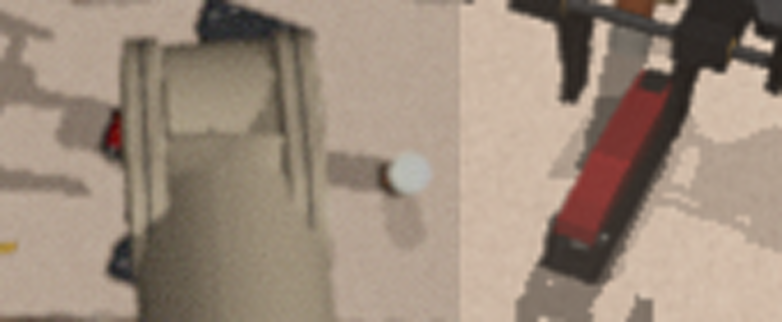

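The side view shows the fingers on both sides of the stapler, with the left tip at about (570,100). I'll go down and grip.

Emit:
{"op": "apply_moves", "data": {
  "moves": [0, 0, 0.6, 0, 50, 0, 0, 0.6, 0, 50, 0, 0, 0.5, 0, 50, 0, 0, 0.3, 0, 50, 0, 0, 0, 0, 50, 0, 0, 0, 0, 20, 0, 0, 0, 0, 10, 0, 0, 0, 0, 10, 0, 0, 0, 0, 10, 0, 0, 0, 0, 10],
  "squeeze": 20
}}

```text
clock: 9.9
position: [0.4366, -0.0375, 0.0141]
tcp_rot: [0.0, 0.811, 0.586, 0.0]
wrist_force: [-0.3, -0.8, 2.3]
gripper_width: 0.0232
grasp_force: 20.0
```

```bash
python3 p.py .5905 -.023 .075 1.671
```

```text
psi 1.252 tilt [0.0003 0.0002] pos [ 0.4366 -0.0375  0.0141] q7 -0.46 t 9.9
twist units -4.81 | shift in current axes [ 2.48  5.66 -2.44] | after twist [-0.04  6.18 -2.44]
```

Emit:
{"op": "apply_moves", "data": {
  "moves": [0, 0, -0.6, 0, 10, 0, 0, -1, 0, 10, 0, 0, -1, -0.8, 10, 0.3, 0.7, 0, -1, 10, 0.3, 0.8, 0, -1, 10, 0.2, 0.9, 0, -1, 10, 0.1, 0.9, 0, -1, 10, 0, 0.9, 0, 0, 10, 0, 0.9, 0, 0, 10, 0, 0.6, 0, 0, 10]
}}

```text
clock: 10.9
position: [0.582, -0.0181, 0.0782]
tcp_rot: [-0.0, 0.671, 0.741, -0.0]
wrist_force: [0.4, -0.1, -2.2]
gripper_width: 0.0229
grasp_force: 20.0
```

Emit:
{"op": "apply_moves", "data": {
  "moves": [0, 0, 0, 0, 10, 0, 0, 0, 0, 10]
}}

```text
clock: 11.1
position: [0.5804, -0.0181, 0.0781]
tcp_rot: [-0.001, 0.671, 0.742, -0.0]
wrist_force: [-0.7, -0.3, -3.1]
gripper_width: 0.023
grasp_force: 20.0
```

```bash
python3 p.py .5905 -.023 .022 1.671; python3 - <<'E'
from h import *
f=grab_frame("top");a=f["image"][150:220,215:305,::-1];g=grab_frame("side");b=g["image"][150:230,220:280,::-1]
cv2.imwrite("pics/r5.png",np.hstack([cv2.resize(a,(540,420),interpolation=cv2.INTER_CUBIC),cv2.resize(b[:70],None,fx=4,fy=6,interpolation=cv2.INTER_CUBIC)]))
E
```

```text
psi 1.671 tilt [-0.0006 -0.0004] pos [ 0.5804 -0.0181  0.0781] q7 -0.13 t 11.1
twist units -0.00 | shift in current axes [-0.23  0.38  2.25] | after twist [-0.23  0.38  2.25]
```

View pics/r5.png

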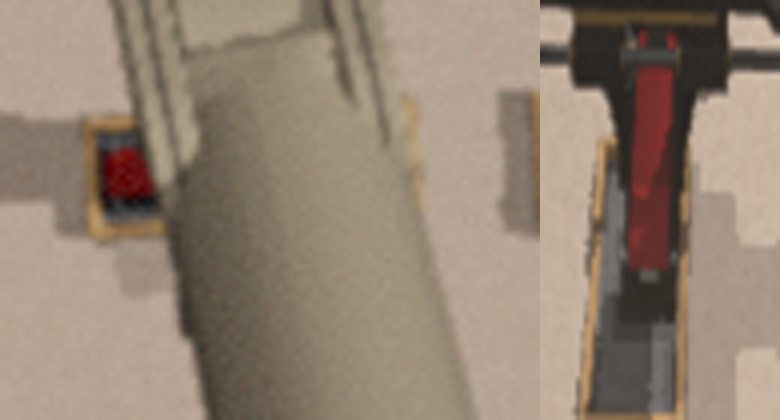

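The stapler hangs over the short tray, with its red end at (103,175). It needs about 5 mm towards -y and 9 mm towards +x.

Emit:
{"op": "apply_moves", "data": {
  "moves": [-0.2, 0.2, 0, 0, 10, 0, 0.2, 0.3, 0, 10, 0, 0, 0.5, 0, 10, 0, 0, 0.5, 0, 10, 0, 0, 0.4, 0, 10, 0, 0, 0.2, 0, 10, 0, 0, 0.1, 0, 10, 0, 0, 0, 0, 10, 0, 0, 0, 0, 10]
}}

```text
clock: 12.1
position: [0.592, -0.0221, 0.0293]
tcp_rot: [0.0, 0.671, 0.741, 0.0]
wrist_force: [-0.1, -0.0, -2.5]
gripper_width: 0.0234
grasp_force: 20.0
```

```bash
python3 p.py .5905 -.023 .020 1.671
```

```text
psi 1.671 tilt [0.0003 0.0003] pos [ 0.592  -0.0221  0.0293] q7 -0.15 t 12.1
twist units -0.01 | shift in current axes [-0.03 -0.06  0.37] | after twist [-0.03 -0.06  0.37]
```

Emit:
{"op": "apply_moves", "data": {
  "moves": [0, 0, 0.1, 0, 10, 0, 0, 0.1, 0, 10, 0, 0, 0.1, 0, 10, 0, 0, 0.1, 0, 10, 0, 0, 0, 0, 10]
}}

```text
clock: 12.6
position: [0.5916, -0.0223, 0.0199]
tcp_rot: [0.0, 0.671, 0.741, -0.0]
wrist_force: [-6.4, -0.3, 11.3]
gripper_width: 0.0235
grasp_force: 20.0
```

Emit:
{"op": "apply_moves", "data": {
  "moves": [0, 0, 0, 0, 26, 0, 0, 0, 0, 36, 0, 0, 0, 0, 40, 0, 0, -0.4, 0, 40, 0, 0, -0.8, 0, 40, 0, 0, -1, 0, 44, 0, 0, -1, 0, 44, 0, 0, -1, 0, 44, 0, 0, -1, 0, 44, 0, 0, -0.4, 0, 44]
}}

```text
clock: 13.6
position: [0.5928, -0.0219, 0.162]
tcp_rot: [0.002, 0.671, 0.742, 0.001]
wrist_force: [0.2, -0.2, 0.0]
gripper_width: 0.044
grasp_force: 0.0
```

```bash
python3 p.py .431 -.170 .14 1.671
```

```text
psi 1.671 tilt [0.0016 0.0012] pos [ 0.5928 -0.0219  0.162 ] q7 -0.09 t 13.6
twist units -0.00 | shift in current axes [-5.25 -7.03  0.88] | after twist [-5.25 -7.03  0.88]
```

Emit:
{"op": "apply_moves", "data": {
  "moves": [-0.6, -0.7, 0, 0, 50, -0.7, -0.9, 0, 0, 50, -0.7, -0.9, 0, 0, 50, -0.7, -1, 0, 0, 50, -0.7, -1, 0, 0, 50, -0.7, -0.9, 0, 0, 50, -0.6, -0.8, 0.2, 0, 50, -0.4, -0.7, 0.2, 0, 50, -0.2, -0.2, 0, 0, 50, 0, 0, 0, 0, 50]
}}

```text
clock: 14.6
position: [0.4279, -0.1723, 0.1489]
tcp_rot: [0.0, 0.671, 0.741, -0.0]
wrist_force: [0.1, -0.1, -0.3]
gripper_width: 0.05
grasp_force: 0.0
```

```bash
python3 p.py .431 -.170 .048 1.671; python3 - <<'E'
from h import *
f=grab_frame("top");a=f["image"][150:220,215:305,::-1];g=grab_frame("side");b=g["image"][120:190,270:330,::-1]
cv2.imwrite("pics/r6.png",np.hstack([cv2.resize(a,None,fx=5,fy=5,interpolation=cv2.INTER_CUBIC),cv2.resize(b,None,fx=5,fy=5,interpolation=cv2.INTER_CUBIC)]))
E
```

```text
psi 1.669 tilt [ 0.0001 -0.0001] pos [ 0.4279 -0.1723  0.1489] q7 0.36 t 14.6
twist units -0.02 | shift in current axes [0.08 0.13 4.03] | after twist [0.08 0.13 4.03]
```

View pics/r6.png

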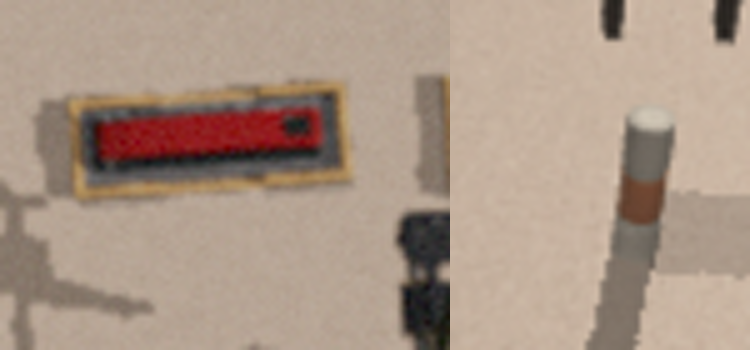

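The stapler lies centred in the short tray. In the side view the fingers, at columns 613 and 727, straddle the glue at column 650 with about 5 mm of x correction needed. I'll go down.

Emit:
{"op": "apply_moves", "data": {
  "moves": [0.1, 0.2, 0.2, 0, 56, 0, 0, 0.8, 0, 56, 0, 0, 0.8, 0, 56, 0, 0, 0.8, 0, 56, 0, 0, 0.8, 0, 56, 0, 0, 0.6, 0, 56, 0, 0, 0, 0, 56]
}}

```text
clock: 15.4
position: [0.4324, -0.1671, 0.0468]
tcp_rot: [-0.002, 0.67, 0.742, -0.0]
wrist_force: [-0.2, 0.8, 0.7]
gripper_width: 0.0559
grasp_force: 0.0
```

Emit:
{"op": "apply_moves", "data": {
  "moves": [0, 0, 0, 0, 40, 0, 0, 0, 0, 34, 0, 0, 0, 0, 30, 0, 0, 0, 0, 20, 0, 0, 0, 0, 15, 0, 0, 0, 0, 15, 0, 0, 0, 0, 15],
  "squeeze": 12
}}

```text
clock: 16.1
position: [0.4332, -0.1689, 0.0492]
tcp_rot: [0.0, 0.671, 0.741, 0.0]
wrist_force: [-0.7, -0.8, 4.7]
gripper_width: 0.0273
grasp_force: 12.0
```

```bash
python3 p.py .6185 .152 .14 1.671
```

```text
psi 1.670 tilt [0.0004 0.0001] pos [ 0.4332 -0.1689  0.0492] q7 0.28 t 16.1
twist units -0.01 | shift in current axes [12.03  8.65 -3.63] | after twist [12.03  8.66 -3.63]
```

Emit:
{"op": "apply_moves", "data": {
  "moves": [0, 0, -0.5, 0, 15, 0, 0, -0.8, 0, 15, 0, 0, -0.9, 0, 15, 0, 0, -0.9, 0, 15, 0.6, 0.4, -0.9, 0, 15, 0.8, 0.6, 0, 0, 15, 0.9, 0.7, 0, 0, 15, 1, 0.7, 0, 0, 15, 1, 0.7, 0, 0, 15, 1, 0.7, 0, 0, 15]
}}

```text
clock: 17.1
position: [0.5146, -0.0264, 0.1495]
tcp_rot: [0.0, 0.671, 0.741, 0.0]
wrist_force: [0.6, -0.4, 0.4]
gripper_width: 0.0271
grasp_force: 12.0
```

Emit:
{"op": "apply_moves", "data": {
  "moves": [1, 0.7, 0, 0, 15, 1, 0.7, 0, 0, 15, 1, 0.7, 0, 0, 15, 1, 0.7, 0, 0, 15, 0.9, 0.7, 0, 0, 15, 0.8, 0.6, 0, 0, 15, 0.5, 0.4, 0, 0, 15, 0.3, 0.2, 0, 0, 15, 0, 0, 0, 0, 15, 0, 0, 0, 0, 15]
}}

```text
clock: 18.1
position: [0.6147, 0.1451, 0.1489]
tcp_rot: [0.0, 0.671, 0.741, -0.0]
wrist_force: [-0.4, 1.0, -0.4]
gripper_width: 0.0272
grasp_force: 12.0
```

```bash
python3 p.py .6185 .152 .056 1.671
```

```text
psi 1.670 tilt [ 0.0001 -0.0003] pos [0.6147 0.1451 0.1489] q7 -0.41 t 18.1
twist units -0.01 | shift in current axes [0.26 0.18 3.72] | after twist [0.26 0.18 3.72]
```

Emit:
{"op": "apply_moves", "data": {
  "moves": [0.3, 0.2, 0, 0, 15, 0, 0, 0.4, 0, 15, 0, 0, 0.6, 0, 15, 0, 0, 0.6, 0, 15, 0, 0, 0.6, 0, 15, 0, 0, 0.6, 0, 15, 0, 0, 0.5, 0, 15, 0, 0, 0.2, 0, 15, 0, 0, 0, 0, 15, 0, 0, 0, 0, 15]
}}

```text
clock: 19.1
position: [0.6195, 0.1541, 0.0618]
tcp_rot: [0.0, 0.671, 0.741, 0.0]
wrist_force: [0.2, -0.3, -0.1]
gripper_width: 0.0271
grasp_force: 12.0
```

```bash
python3 p.py .6185 .152 .0552 1.671
```

```text
psi 1.671 tilt [0.0002 0.0003] pos [0.6195 0.1541 0.0618] q7 -0.46 t 19.1
twist units -0.00 | shift in current axes [-0.08 -0.05  0.26] | after twist [-0.08 -0.05  0.26]
```

Emit:
{"op": "apply_moves", "data": {
  "moves": [-0.1, 0, 0.1, 0, 15, 0, 0, 0.1, 0, 15, 0, 0, 0.05, 0, 15, 0, 0, 0, 0, 15]
}}

```text
clock: 19.5
position: [0.6197, 0.1514, 0.0554]
tcp_rot: [0.0, 0.671, 0.741, 0.0]
wrist_force: [-0.5, -0.5, 2.2]
gripper_width: 0.0274
grasp_force: 12.0
```

Emit:
{"op": "apply_moves", "data": {
  "moves": [0, 0, 0, 0, 30, 0, 0, 0, 0, 38, 0, 0, 0, 0, 44, 0, 0, -0.3, 0, 44, 0, 0, -0.7, 0, 44, 0, 0, -0.9, 0, 44, 0, 0, -0.9, 0, 44, 0, 0, -0.9, 0, 44, 0, 0, -0.4, -1, 44, 0, 0, 0, -1, 44]
}}

```text
clock: 20.5
position: [0.6206, 0.1521, 0.1615]
tcp_rot: [0.002, 0.602, 0.798, 0.002]
wrist_force: [0.4, 0.5, -0.1]
gripper_width: 0.044
grasp_force: 0.0
```

Emit:
{"op": "apply_moves", "data": {
  "moves": [0, 0, 0, -1, 44, -0.2, -0.2, 0, -1, 44, -0.4, -0.4, 0, -1, 44, -0.4, -0.4, 0, -1, 44, -0.4, -0.4, 0, -1, 44, -0.4, -0.4, 0, -1, 44, -0.4, -0.4, 0, -1, 44, -0.4, -0.4, 0, -1, 44, -0.4, -0.4, 0, -1, 44, -0.4, -0.3, 0, -1, 44]
}}

```text
clock: 21.5
position: [0.6146, 0.0355, 0.1594]
tcp_rot: [0.001, 0.209, 0.978, -0.0]
wrist_force: [0.5, 0.3, -0.6]
gripper_width: 0.044
grasp_force: 0.0
```

```bash
python3 p.py .4535 .1985 .09 3.28
```

```text
psi 2.721 tilt [ 0.0009 -0.0002] pos [0.6146 0.0355 0.1594] q7 0.77 t 21.5
twist units -6.41 | shift in current axes [8.55 3.32 2.77] | after twist [5.48 7.35 2.77]
```

Emit:
{"op": "apply_moves", "data": {
  "moves": [0.7, 0.4, 0, -1, 40, 0.8, 0.5, 0, -1, 40, 0.7, 0.5, 0, -1, 40, 0.7, 0.6, 0, -1, 40, 0.7, 0.6, 0, -1, 40, 0.7, 0.7, 0, -1, 40, 0.7, 0.7, 0, -0.4, 40, 0.6, 0.7, 0, 0, 40, 0.5, 0.6, 0, 0, 40, 0, 0, 0, 0, 40]
}}

```text
clock: 22.5
position: [0.4724, 0.1852, 0.1584]
tcp_rot: [0.001, -0.069, 0.998, -0.0]
wrist_force: [0.3, -0.3, 0.6]
gripper_width: 0.0397
grasp_force: 0.0
```

```bash
python3 p.py .4535 .1985 .09 3.28
```

```text
psi 3.279 tilt [ 0.0005 -0.0003] pos [0.4724 0.1852 0.1584] q7 1.04 t 22.5
twist units -0.01 | shift in current axes [0.68 0.63 2.73] | after twist [0.68 0.63 2.73]
```

Emit:
{"op": "apply_moves", "data": {
  "moves": [0.4, 0.3, 0, 0, 40, 0.3, 0.3, 0.4, 0, 40, 0, 0, 0.8, 0, 40, 0, 0, 0.8, 0, 40, 0, 0, 0.8, 0, 40, 0, 0, 0, 0, 40, 0, 0, 0, 0, 40]
}}

```text
clock: 23.2
position: [0.4544, 0.1956, 0.0875]
tcp_rot: [-0.0, -0.067, 0.998, 0.0]
wrist_force: [0.3, 0.5, 0.9]
gripper_width: 0.0401
grasp_force: 0.0
```

```bash
python3 p.py .4535 .1985 .029 3.28; python3 - <<'E'
from h import *
f=grab_frame("top");a=f["image"][150:245,150:245,::-1].copy();g=grab_frame("side");b=g["image"][215:310,250:345,::-1]
cv2.imwrite("pics/r7.png",cv2.resize(np.hstack([a,b]),None,fx=4.2,fy=4.2,interpolation=cv2.INTER_CUBIC))
p=state()["position"]
print(((proj(g,[p,[.4535,.1985,.05]])-[250-95,215])*4.2).round())
E
```

```text
psi 3.276 tilt [-0.0005  0.0002] pos [0.4544 0.1956 0.0875] q7 0.94 t 23.2
twist units -0.04 | shift in current axes [0.02 0.12 2.34] | after twist [0.02 0.12 2.34]
[[584. 139.]
 [581. 192.]]
```

View pics/r7.png

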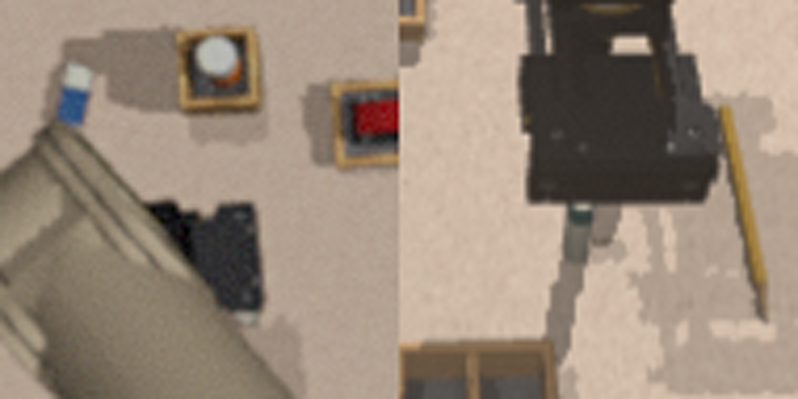

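The glue stands in the pot. In the side view the cell's column, about 580, matches the prediction of 581, so I'll go down.

Emit:
{"op": "apply_moves", "data": {
  "moves": [0, 0.1, 0, 0, 40, 0, 0, 0.5, 0, 40, 0, 0, 0.5, 0, 40, 0, 0, 0.5, 0, 40, 0, 0, 0.4, 0, 40, 0, 0, 0.4, 0, 40, 0, 0, 0, 0, 40]
}}

```text
clock: 24.0
position: [0.4536, 0.1976, 0.0285]
tcp_rot: [-0.001, -0.067, 0.998, -0.0]
wrist_force: [-0.3, -0.1, 0.6]
gripper_width: 0.0401
grasp_force: 0.0
```

Emit:
{"op": "apply_moves", "data": {
  "moves": [0, 0, 0, 0, 34, 0, 0, 0, 0, 28, 0, 0, 0, 0, 24, 0, 0, 0, 0, 20, 0, 0, 0, 0, 17, 0, 0, 0, 0, 14, 0, 0, 0, 0, 5, 0, 0, 0, 0, 5, 0, 0, 0, 0, 5],
  "squeeze": 8
}}

```text
clock: 24.9
position: [0.4545, 0.1978, 0.0301]
tcp_rot: [0.0, -0.067, 0.998, -0.0]
wrist_force: [-0.8, -0.2, 0.8]
gripper_width: 0.0136
grasp_force: 8.0
```

```bash
python3 p.py .481 .293 .1 3.28
```

```text
psi 3.276 tilt [ 0. -0.] pos [0.4545 0.1978 0.0301] q7 0.87 t 24.9
twist units -0.04 | shift in current axes [-1.56  3.63 -2.8 ] | after twist [-1.57  3.62 -2.8 ]
```

Emit:
{"op": "apply_moves", "data": {
  "moves": [0, 0, -0.4, 0, 5, 0, 0, -0.8, 0, 5, 0, 0, -0.8, 0, 5, 0, 0, -0.8, 0, 5, -0.2, 0.5, 0, 0, 5, -0.3, 0.8, 0, 0, 5, -0.4, 0.8, 0, 0, 5, -0.4, 0.8, 0, 0, 5, -0.3, 0.7, 0, 0, 5, 0, 0, 0, 0, 5]
}}

```text
clock: 25.9
position: [0.4817, 0.2952, 0.1008]
tcp_rot: [0.0, -0.069, 0.998, 0.001]
wrist_force: [-0.4, -0.1, -0.8]
gripper_width: 0.0136
grasp_force: 8.0
```

Emit:
{"op": "apply_moves", "data": {
  "moves": [0, 0, 0, 0, 5, 0, 0, 0, 0, 5]
}}

```text
clock: 26.1
position: [0.4821, 0.2915, 0.1002]
tcp_rot: [0.0, -0.067, 0.998, -0.0]
wrist_force: [0.7, -0.4, -0.5]
gripper_width: 0.0136
grasp_force: 8.0
```

```bash
python3 p.py .4802 .2925 .0365 3.28; python3 - <<'E'
from h import *
g=grab_frame("side");crop(g,225,255,90,80,6,"r8.png")
p=state()["position"]
print(((proj(g,[p-[0,0,.03],p+[0,0,.02]])-[225,255])*6).round())
c=np.array([.498,.295,.032]);R=np.array([[.9902,-.1395,0],[.1395,.9902,0],[0,0,1]])
print(((proj(g,[c+R@[sx*.039,sy*.021,0] for sx,sy in((-1,-1),(1,-1),(1,1),(-1,1))])-[225,255])*6).round())
E
```

```text
psi 3.276 tilt [ 0.     -0.0004] pos [0.4821 0.2915 0.1002] q7 0.76 t 26.1
twist units -0.05 | shift in current axes [0.07 0.05 2.55] | after twist [0.07 0.05 2.55]
[[308. 225.]
 [316. 134.]]
[[368. 235.]
 [133. 237.]
 [133. 352.]
 [377. 350.]]
```

View pics/r8.png

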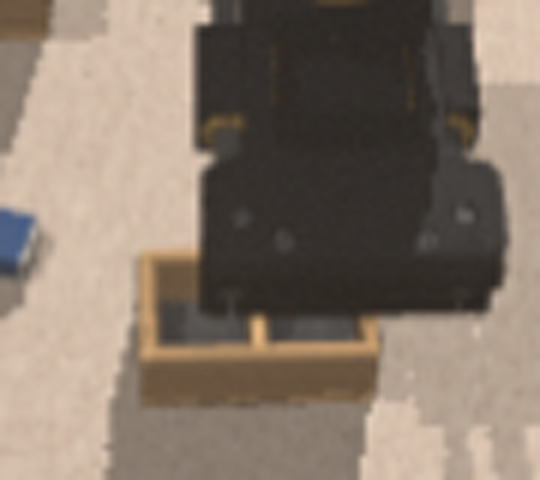

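In the side view the box rim runs from (140,252) to (377,350), which puts the box about 2 mm further in +y. I'll apply a small shift and lower.

Emit:
{"op": "apply_moves", "data": {
  "moves": [0.1, 0.1, 0, 0, 5, 0, 0, 0.3, 0, 5, 0, 0, 0.5, 0, 5, 0, 0, 0.5, 0, 5, 0, 0, 0.4, 0, 5, 0, 0, 0.3, 0, 5, 0, 0, 0.2, 0, 5, 0, 0, 0, 0, 5, 0, 0, 0, 0, 5]
}}

```text
clock: 27.05
position: [0.4793, 0.2947, 0.0452]
tcp_rot: [0.0, -0.067, 0.998, 0.0]
wrist_force: [-0.7, -0.9, -0.3]
gripper_width: 0.0136
grasp_force: 8.0
```

```bash
python3 p.py .4802 .2940 .0361 3.28
```

```text
psi 3.276 tilt [0.0001 0.0001] pos [0.4793 0.2947 0.0452] q7 0.71 t 27.1
twist units -0.04 | shift in current axes [-0.03 -0.03  0.36] | after twist [-0.03 -0.03  0.36]
```

Cell bottom is at about 15 mm, below the 32 mm rim, with no contact force, so it is inside the compartment.

Emit:
{"op": "apply_moves", "data": {
  "moves": [0, 0, 0.1, 0, 5, 0, 0, 0.1, 0, 5, 0, 0, 0.1, 0, 5, 0, 0, 0.05, 0, 5, 0, 0, 0, 0, 5, 0, 0, 0, 0, 5]
}}

```text
clock: 27.65
position: [0.4792, 0.2946, 0.0363]
tcp_rot: [-0.0, -0.067, 0.998, -0.0]
wrist_force: [-0.2, -0.4, -0.8]
gripper_width: 0.0136
grasp_force: 8.0
```

Emit:
{"op": "apply_moves", "data": {
  "moves": [0, 0, 0, 0, 15, 0, 0, 0, 0, 18, 0, 0, 0, 0, 22, 0, 0, 0, 0, 26, 0, 0, 0, 0, 26, 0, 0, -0.2, 0, 26, 0, 0, -0.5, 0, 26, 0, 0, -0.8, 0, 26, 0, 0, -1, 0, 26, 0, 0, -1, 0, 40]
}}

```text
clock: 28.65
position: [0.4791, 0.2948, 0.1257]
tcp_rot: [0.0, -0.067, 0.998, 0.0]
wrist_force: [0.2, 0.6, 0.2]
gripper_width: 0.0293
grasp_force: 0.0
```

```bash
python3 p.py .433 .125 .09 3.28
```

```text
psi 3.277 tilt [0.0002 0.0001] pos [0.4791 0.2948 0.1257] q7 0.77 t 28.6
twist units -0.04 | shift in current axes [ 2.74 -6.48  1.43] | after twist [ 2.76 -6.47  1.43]
```

Emit:
{"op": "apply_moves", "data": {
  "moves": [0.3, -0.5, 0, 0, 40, 0.3, -0.8, 0, 0, 40, 0.4, -0.8, 0, 0, 40, 0.4, -0.9, 0, 0, 40, 0.4, -0.9, 0, 0, 40, 0.3, -0.9, 0.3, 0, 40, 0.3, -0.8, 0.4, 0, 40, 0.2, -0.5, 0.4, 0, 40, 0.1, -0.3, 0.3, 0, 40, 0, 0, 0, 0, 40]
}}

```text
clock: 29.65
position: [0.4334, 0.1262, 0.0882]
tcp_rot: [-0.001, -0.067, 0.998, -0.0]
wrist_force: [-0.4, 0.8, 0.6]
gripper_width: 0.04
grasp_force: 0.0
```

Emit:
{"op": "apply_moves", "data": {
  "moves": [0, 0, 0, 0, 40, 0, 0, 0, 0, 40]
}}

```text
clock: 29.85
position: [0.4341, 0.1282, 0.0892]
tcp_rot: [0.0, -0.068, 0.998, 0.0]
wrist_force: [-0.6, -0.7, 0.4]
gripper_width: 0.0398
grasp_force: 0.0
```

```bash
python3 p.py .433 .125 .029 3.28; python3 - <<'E'
from h import *
g=grab_frame("side");crop(g,230,215,100,105,5.7,"r9.png")
print(((proj(g,[[.433,.125,.0],[.433,.125,.05]])-[230,215])*5.7).round())
E
```

```text
psi 3.278 tilt [0.0003 0.0004] pos [0.4341 0.1282 0.0892] q7 1.14 t 29.9
twist units -0.03 | shift in current axes [ 0.06 -0.12  2.41] | after twist [ 0.06 -0.12  2.41]
[[411. 194.]
 [424. 114.]]
```

View pics/r9.png

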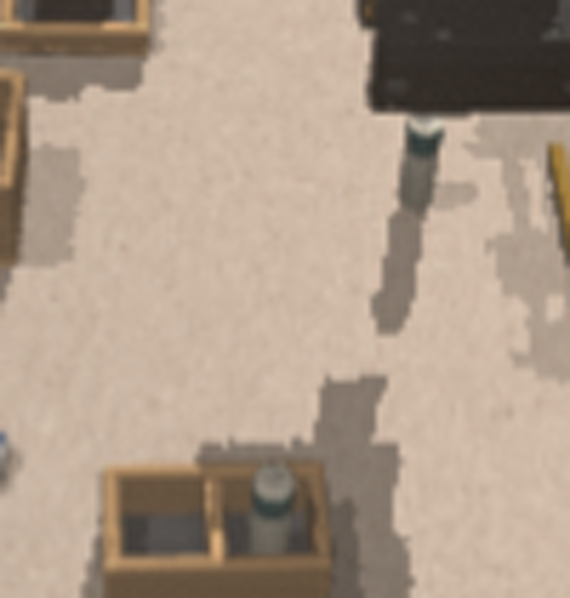

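The first cell stands upright in the right compartment at (272,510). The second cell's column of about 422 fits the prediction of 424, so I'll go down.

Emit:
{"op": "apply_moves", "data": {
  "moves": [0.1, -0.1, 0, 0, 40, 0, 0, 0.5, 0, 40, 0, 0, 0.5, 0, 40, 0, 0, 0.5, 0, 40, 0, 0, 0.5, 0, 40, 0, 0, 0.3, 0, 40, 0, 0, 0.1, 0, 40, 0, 0, 0, 0, 40]
}}

```text
clock: 30.7
position: [0.4315, 0.1243, 0.0285]
tcp_rot: [-0.0, -0.067, 0.998, 0.0]
wrist_force: [0.0, -0.2, 0.4]
gripper_width: 0.0403
grasp_force: 0.0
```

Emit:
{"op": "apply_moves", "data": {
  "moves": [0, 0, 0, 0, 34, 0, 0, 0, 0, 28, 0, 0, 0, 0, 24, 0, 0, 0, 0, 20, 0, 0, 0, 0, 17, 0, 0, 0, 0, 14, 0, 0, 0, 0, 5, 0, 0, 0, 0, 5, 0, 0, 0, 0, 5],
  "squeeze": 8
}}

```text
clock: 31.6
position: [0.4317, 0.1241, 0.0288]
tcp_rot: [0.0, -0.067, 0.998, -0.0]
wrist_force: [-0.3, -0.4, 1.0]
gripper_width: 0.0135
grasp_force: 8.0
```

```bash
python3 p.py .515 .299 .105 3.28
```

```text
psi 3.276 tilt [ 0.     -0.0001] pos [0.4317 0.1241 0.0288] q7 1.05 t 31.6
twist units -0.04 | shift in current axes [-4.24  6.49 -3.05] | after twist [-4.27  6.47 -3.05]
```

Emit:
{"op": "apply_moves", "data": {
  "moves": [0, 0, -0.4, 0, 5, 0, 0, -0.8, 0, 5, 0, 0, -0.9, 0, 5, 0, 0, -0.9, 0, 5, -0.5, 0.7, -0.1, 0, 5, -0.6, 0.9, 0, 0, 5, -0.6, 0.9, 0, 0, 5, -0.6, 0.9, 0, 0, 5, -0.6, 0.9, 0, 0, 5, -0.5, 0.8, 0, 0, 5]
}}

```text
clock: 32.6
position: [0.4993, 0.2631, 0.1069]
tcp_rot: [0.0, -0.067, 0.998, 0.0]
wrist_force: [-0.8, -0.9, 0.5]
gripper_width: 0.0134
grasp_force: 8.0
```

Emit:
{"op": "apply_moves", "data": {
  "moves": [-0.5, 0.8, 0, 0, 5, -0.3, 0.5, 0, 0, 5, 0, 0, 0, 0, 5, 0, 0, 0, 0, 5]
}}

```text
clock: 33.0
position: [0.514, 0.2965, 0.1066]
tcp_rot: [-0.0, -0.067, 0.998, -0.0]
wrist_force: [-0.1, 0.2, 0.0]
gripper_width: 0.0138
grasp_force: 8.0
```

```bash
python3 p.py .515 .299 .035 3.28
```

```text
psi 3.277 tilt [-0.0002 -0.    ] pos [0.514  0.2965 0.1066] q7 0.77 t 33.0
twist units -0.04 | shift in current axes [-0.05  0.09  2.86] | after twist [-0.05  0.09  2.86]
```

Emit:
{"op": "apply_moves", "data": {
  "moves": [0, 0.1, 0, 0, 5, 0, 0, 0.4, 0, 5, 0, 0, 0.6, 0, 5, 0, 0, 0.5, 0, 5, 0, 0, 0.4, 0, 5, 0, 0, 0.3, 0, 5, 0, 0, 0.2, 0, 5, 0, 0, 0, 0, 5, 0, 0, 0, 0, 5]
}}

```text
clock: 33.9
position: [0.514, 0.2994, 0.0465]
tcp_rot: [0.0, -0.067, 0.998, 0.0]
wrist_force: [0.1, -0.2, -0.3]
gripper_width: 0.0134
grasp_force: 8.0
```

```bash
python3 p.py .515 .299 .035 3.28
```

```text
psi 3.276 tilt [0.0002 0.0001] pos [0.514  0.2994 0.0465] q7 0.72 t 33.9
twist units -0.04 | shift in current axes [-0.04 -0.02  0.46] | after twist [-0.04 -0.02  0.46]
```

Emit:
{"op": "apply_moves", "data": {
  "moves": [0, 0, 0.1, 0, 5, 0, 0, 0.1, 0, 5, 0, 0, 0.1, 0, 5, 0, 0, 0.1, 0, 5, 0, 0, 0, 0, 5, 0, 0, 0, 0, 5]
}}

```text
clock: 34.5
position: [0.5139, 0.2992, 0.0362]
tcp_rot: [-0.0, -0.067, 0.998, -0.0]
wrist_force: [0.1, 0.2, 0.1]
gripper_width: 0.0136
grasp_force: 8.0
```

Emit:
{"op": "apply_moves", "data": {
  "moves": [0, 0, 0.05, 0, 5, 0, 0, 0, 0, 5, 0, 0, 0, 0, 15, 0, 0, 0, 0, 18, 0, 0, 0, 0, 22, 0, 0, 0, 0, 26, 0, 0, 0, 0, 26, 0, 0, -0.2, 0, 26, 0, 0, -0.5, 0, 26, 0, 0, -0.8, 0, 26]
}}

```text
clock: 35.5
position: [0.5135, 0.299, 0.073]
tcp_rot: [-0.001, -0.067, 0.998, -0.0]
wrist_force: [0.1, 0.8, -0.6]
gripper_width: 0.0256
grasp_force: 0.0
```

Emit:
{"op": "apply_moves", "data": {
  "moves": [0, 0, -1, 0, 26, 0, 0, -1, 0, 26, 0, 0, -1, 0, 26, 0, 0, -1, 0, 26, 0.8, -1, 0, 0, 26, 0.8, -1, 0, 0, 26, 0.8, -1, 0, 0, 26, 0.8, -1, 0, 0, 26, 0.5, -1, 0, 0, 26, 0, -0.8, 0, 0, 26]
}}

```text
clock: 36.5
position: [0.4406, 0.1419, 0.1732]
tcp_rot: [0.0, -0.067, 0.998, -0.001]
wrist_force: [0.7, 1.3, -0.6]
gripper_width: 0.026
grasp_force: 0.0
```

Emit:
{"op": "apply_moves", "data": {
  "moves": [0, 0, 0, 0, 26, 0, 0, 0, 0, 26, 0, 0, 0, 0, 26, 0, 0, 0, 0, 26]
}}

```text
clock: 36.9
position: [0.4415, 0.1444, 0.1727]
tcp_rot: [0.0, -0.068, 0.998, 0.0]
wrist_force: [-0.4, -0.0, -0.0]
gripper_width: 0.0261
grasp_force: 0.0
```

```bash
python3 - <<'E'
from h import *
f=grab_frame("top");a=f["image"][145:225,150:390,::-1];g=grab_frame("side");b=g["image"][110:325,205:345,::-1]
A=cv2.resize(a,None,fx=2.2,fy=2.2,interpolation=cv2.INTER_CUBIC);B=cv2.resize(b,None,fx=1.9,fy=1.9,interpolation=cv2.INTER_CUBIC)
c=cv2.resize(g["image"][285:325,235:300,::-1],None,fx=5,fy=5,interpolation=cv2.INTER_CUBIC)
o=np.zeros((420,800,3),np.uint8);o[:176,:528]=A;o[:408,530:796]=B[:408,:266];o[200:400,:325]=c
cv2.imwrite("pics/fin.png",o); print(state()["position"])
E
```

```text
[0.44151143 0.14403422 0.17255487]
```

View pics/fin.png

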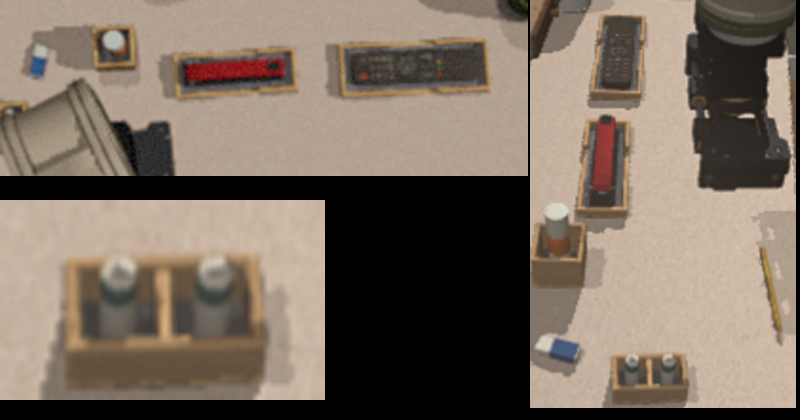

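Both cells stand upright in their compartments at (118,300) and (213,300). The glue is upright in the pot, and the stapler and remote lie squarely in their trays. The arm is clear, so I'll hand in.

```bash
python3 -c "
from plant import *
print(sign_off())"
```

```text
the job is handed in; nothing more can be done
None
```

The job is handed in at about 37 s of the 115 s limit: in the last pictures all five things sit upright in their own places and the gripper is clear, but the hand-in returned no verdict.

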